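Close the casting pot's bayonet lid

ROBOT

A 6-joint arm with a two-finger parallel gripper is mounted at the origin on a cart in front of the work surface, level with it; the furniture and walls round the work are solid. World frame = base frame: x ahead of the robot, y to its left, z up, the work surface at z = 0. Lengths are in m, angles in rad, forces in N, time in s.
With the tool pointing down it reaches from about 0.3 to 0.85 m from the base axis. Payload 5.4 kg.
Tool frame: the origin (TCP) lies on the centre line of the jaws, within the pads' length; the fingertips stand 17 mm ahead of it and the grasp point (between the pads) lies 2 mm behind it; y points along the fingers, z is the direction in which the jaws open and shut, and the axes are right-handed (so a half turn about y gives the same grasp; the last joint's range is limited). The gripper opens to 85 mm and grips with 20 to 120 N. Pads are 22 mm wide; open, the fingers measure 114 mm over their backs; the gripper's body (76 mm by 85 mm) begins 54 mm behind the grasp point. The pads swing forward as they close: fully open they stand 13 mm farther back than shut.
Start: joints at [-0.21, 0.158, 1.597, -0, 1.386, -0.21], TCP at [0.575, -0, 0.211] pointing down, gripper open.
Joint ranges: [-2.91, 2.91], [-0.94, 2.29], [0.18, 2.7], [-1.29, 4.43], [0.17, 2.64], [-3, 3]. Speed limits (rad/s): [2.57, 2.57, 3.14, 3.14, 3.14, 3.14].

INTERFACE

Orientations are given as a 3x3 rotation matrix whose columns are the frame's x, y, z axes.
In Python, from bench import r, cams gives the robot as it stands.
- The arm moves only by the tool carry_out, never from a script. Its argument "motion" is a list of rows, each an object with "dp": the shift along the tool's x, y, z in cm, a list of three; "turn": the turn, a rotation vector about the tool's x, y, z in rad, a list of three; "jaw": the finger opening in cm, from 0 to 8.54. A call has 1 to 8 rows; each row shifts and turns the pose as measured when the row begins, along the tool's axes as they then stand; what a row does not reach is not made up. A row lasts 1/10 s, in which the tool goes at most 50 mm and 8.59 degrees, less where a joint would pass 70% of its speed; a pose out of reach is approached as far as the arm can. A call with a gripper value outside its range is refused whole. The fingers move at their own pace and stop on an object; "newtons" is the grip in N (left out, the last holds). Time passes only in rows, so rows that do not move let the fingers close. It gives the time, the measured TCP pose, the force and the opening at its end, in the units of the state.
- r.observe(): the state, without advancing time (a new reading comes with each control period).
- cams.camera(name): name is "scene" or "side" or "wrist"; returns the picture (400x640x3 uint8, red, green, blue); there is no depth.
- cams.camera_params(name): a dict with "K" (3x3 intrinsics, pixels), "R" (3x3) and "t" (3): a world point X has camera coordinates R X + t. Camera axes: x right, y down, z forward; pixel columns grow to the right and rows downward; lengths in m; the calibration is good to about 2 mm. A picture is of the moment at which its call begins: read the wrist's pose just before it. camera_params takes no time and is no camera call; for the wrist camera it gives the pose at the moment of the call.
- r.hand_in(): hands the job in, once; it reports no verdict.
The state is a dict: "t": time; "joint_pos": joint angles; "joint_vel": joint speeds; "joint_torque": joint torques, N m; "tool_pos": TCP position; "orientation": TCP orientation; "force": force on the tool from outside, world axes, zero at the start; "moment": the same for the moment, N m; "opening": opening from 0.0 (shut) to 1.0 (fully open).
Only numpy, scipy, OpenCV 4.12 (cv2) and the standard library are available. Lean on these libraries where they do the work, as an engineer would, in place of code of your own. Each camera call takes 0.05 s, during which the arm holds its last target.

TASK

Close the empty casting pot on the bench with the lid that belongs to it, the one with the bar handle and two pins: lower it into the mouth with the pins in the gaps between the lugs, then turn it clockwise (seen from above) until it is fully tight, its bar in line with the pot's two side handles. Let go of it, and leave the round-knobbed lid where it is.

Things in the scene. Friction and masses are not known exactly. Their poses are not given: they have to be found in the camera images.
- pot: Grey round pot bolted to the bench, 112 mm across, 74 high, open top. Origin: centre of underside, z up. Its two steel side handles lie on +x and -x, 80 mm out, 50 high. Inside, a springy gasket ring (72 mm across, gives 1 mm per 1.5 N) has its free top at 53. The bar lid's underside rests at about 52 above this origin and is at 49 when locked, its bar then in line with the side handles.
- pot_gap (a point): Centre of one of the two gaps between the pot's two lugs, level with the rim (74 up), 45 mm from the axis, 70 degrees anticlockwise (from above) of the pot's +x; the other is opposite. Gaps are 60 degrees wide. Lugs reach in to 39 mm from the axis, bore below them 50. Lug undersides slope down clockwise, drawing a lid's pins down; level from 14 degrees before the x axis to stops about 8 past it.
- bar_lid: The pot's lid, 0.2 kg, upright on the bench: aluminium disc 70 mm across, 16 thick, tapered to 52 below; two 8 mm steel pins on opposite sides, 8 above the underside, reach 47 from the axis. Black bar handle on a web: 90 long, 16 wide, from 38 to 64 above the underside. Origin: centre of underside; x runs along the bar and through both pins (a half turn is the same), z up.
- knob_lid: Another lid, not for this pot: 86 mm across, smooth rim without pins, round black knob 38 mm across, 52 high in all. Origin: centre of underside. To be left alone.

How it is judged:
At the end, for the whole second after the job is handed in: The bar lid sits level (within 6 degrees) and at rest in the pot's mouth, its axis within 10 mm of the pot's, its bar within 12 degrees of the line of the pot's side handles, and drawn down by the lugs so that its underside is no more than 50.5 mm above the pot's underside (angle between the x axis of bar_lid and the x axis of pot, either way round below 0.21 rad and z of bar_lid in the frame of pot between 0.044 and 0.0505 m and horizontal distance between bar_lid and pot below 0.01 m and angle between bar_lid's own z axis and vertical below 0.1 rad and linear speed of bar_lid below 0.02 m/s); the robot touches nothing.
It fails at once if the round-knobbed lid is moved by more than 40 mm (distance of knob_lid from where it was at the start of the episode above 0.04 m).
It also fails if it takes over 42 s, if anything falls off the work surface, if the arm or the gripper's body presses on something with over 40 N, if the wrist force passes 120 N, or if a joint passes its speed limit or range.

## Working session

There is one attempt and no reset: what is moved stays moved. The work goes in short steps, Python scripts to look and compute and a tool call to move; the robot and the scene stay as the last step left them, time stands still between calls to the robot, and variables do not carry over. Pictures are saved under pics/ and viewed, and the job is handed in when it is done.

Besides the shell and the picture viewer there is one more tool, called after ">>>" by a JSON object that holds its "name" and its "arguments", one argument or row to a line. carry_out: Moves the arm, as the interface text tells. Its arguments: {"type":"object","properties":{"motion":{"type":"array"},"newtons":{"type":"number"}},"required":["motion"]}

```bash
mkdir -p pics; ls; python3 - <<'E'
from bench import r,cams
import cv2,numpy as np
s=r.observe();print(s['t'],s['tool_pos'],np.round(s['orientation'],3).tolist(),s['force'],s['opening'])
for n in['scene','side','wrist']:
    im=cams.camera(n);cv2.imwrite(f'pics/{n}0.png',im[:,:,::-1])
    p=cams.camera_params(n);print(n,{k:np.round(v,4).tolist() for k,v in p.items()})
E
```

```text
pics
0.0 [5.74369396e-01 1.18765104e-04 2.10418754e-01] [[0.0, -0.002, 1.0], [-1.0, 0.0, 0.0], [-0.0, -1.0, -0.002]] [ 0.35117262 -0.62391592  1.069023  ] 0.9967847732502
scene {'K': [[424.0334, 0.0, 320.5077], [0.0, 424.0334, 201.9899], [0.0, 0.0, 1.0]], 'R': [[0.8531, -0.5214, 0.0202], [-0.2493, -0.4413, -0.8621], [0.4584, 0.7304, -0.5064]], 't': [-0.4202, 0.1904, 0.7677]}
side {'K': [[463.7651, 0.0, 315.8043], [0.0, 463.7651, 194.4384], [0.0, 0.0, 1.0]], 'R': [[0.9063, -0.422, -0.0239], [-0.2457, -0.4799, -0.8422], [0.3439, 0.7691, -0.5387]], 't': [-0.4227, 0.194, 0.8987]}
wrist {'K': [[290.9006, 0.0, 317.5456], [0.0, 290.9006, 199.1288], [0.0, 0.0, 1.0]], 'R': [[1.0, 0.0006, -0.0008], [0.0008, -0.9523, 0.3051], [-0.0005, -0.3051, -0.9523]], 't': [-0.575, -0.0406, 0.3797]}
```

View pics/scene0.png

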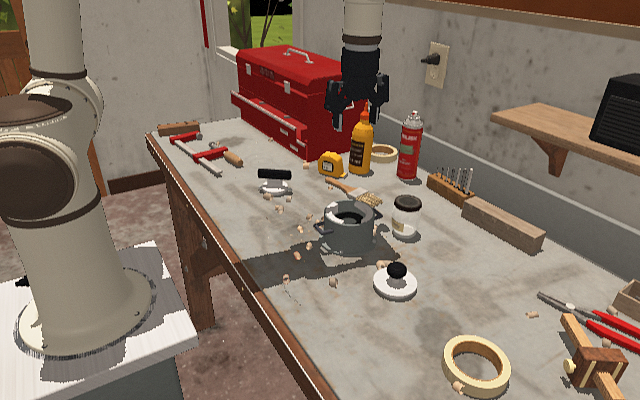

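View pics/side0.png

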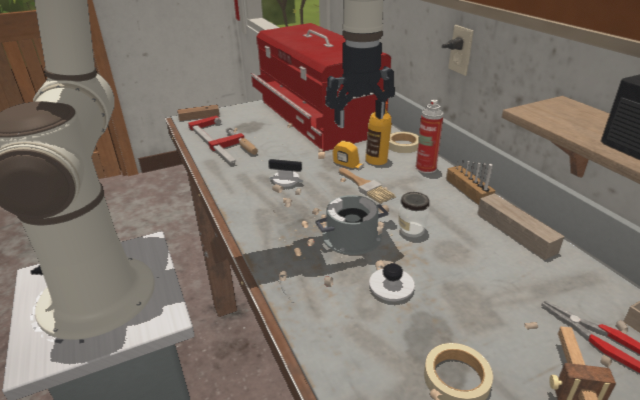

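View pics/wrist0.png

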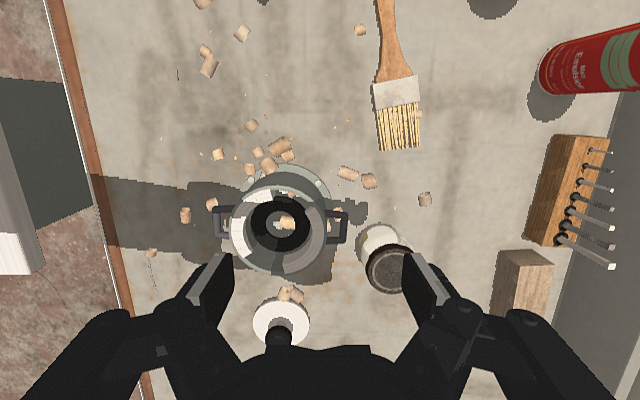

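```bash
python3 - <<'E'
import cv2,numpy as np
def c(n,x,y,w,h,f):
    im=cv2.imread(f'pics/{n}0.png')[y:y+h,x:x+w];return cv2.resize(im,None,fx=f,fy=f,interpolation=cv2.INTER_CUBIC)
cv2.imwrite('pics/w1.png',c('wrist',200,150,160,120,5))
a=c('scene',250,155,60,50,6.5);b=c('side',255,145,60,50,6.5)
a2=c('scene',310,190,80,70,4.875);b2=c('side',315,185,80,70,4.875)
h=min(a2.shape[0],b2.shape[0])
top=np.hstack([a,b]);bot=np.hstack([a2,b2]);print(top.shape,bot.shape)
cv2.imwrite('pics/sl.png',top);cv2.imwrite('pics/sp.png',bot)
E
```

```text
(325, 780, 3) (341, 780, 3)
```

View pics/w1.png

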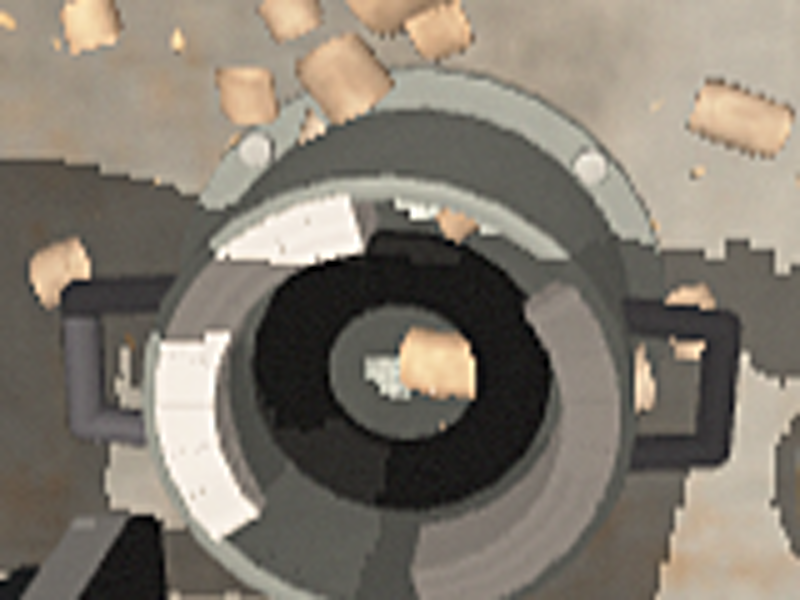

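View pics/sl.png

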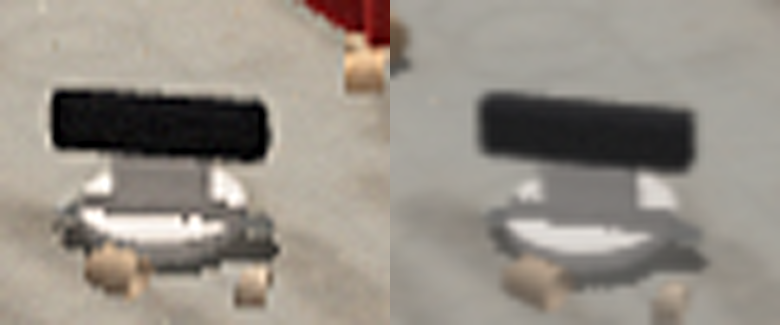

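View pics/sp.png

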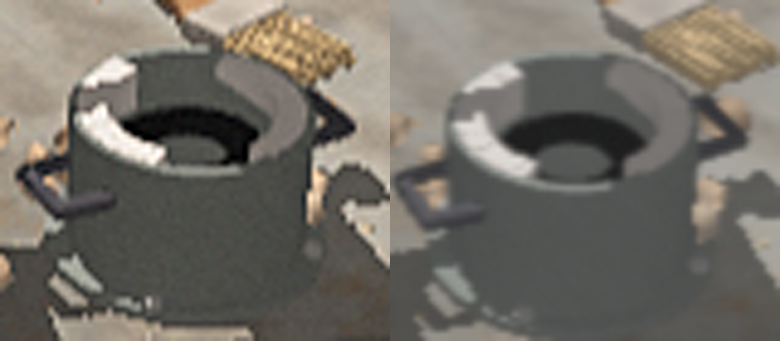

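```bash
cat > h.py <<'E'
import numpy as np,cv2
def bp(p,uv,z):
    K,R,t=p['K'],p['R'],p['t'];d=R.T@np.linalg.inv(K)@np.array([uv[0],uv[1],1.]);c=-R.T@t
    return c+d*(z-c[2])/d[2]
def proj(p,X):
    q=np.atleast_2d(X)@p['R'].T+p['t'];q=q@p['K'].T;return q[:,:2]/q[:,2:]
def box(x,y,a,z0=.038,z1=.064,l=.045,w=.008):
    c,s=np.cos(a),np.sin(a)
    return np.array([[x+c*u-s*v,y+s*u+c*v,z] for u in(-l,l) for v in(-w,w) for z in(z0,z1)])
def mask(p,X):
    m=np.zeros((400*4,640*4),np.uint8);h=cv2.convexHull((proj(p,X)*4+1.5).round().astype(np.int32));cv2.fillConvexPoly(m,h,255)
    return cv2.resize(m,(640,400),interpolation=cv2.INTER_AREA)/255.
E
python3 - <<'E'
from h import *
from bench import r,cams
from scipy.optimize import minimize
P={n:cams.camera_params(n) for n in('scene','side','wrist')}
for n,l in(('wrist',[(216.4,222.4),(344.4,228)]),):
    A=[bp(P[n],u,.05) for u in l];print(n,np.round(A,4),'mid',(A[0]+A[1])/2,np.degrees(np.arctan2(*(A[1]-A[0])[[1,0]])),np.linalg.norm(A[1]-A[0]))
T={}
for n,(x0,y0) in(('scene',(250,155)),('side',(255,145))):
    g=cv2.imread(f'pics/{n}0.png').astype(float).max(2);m=np.zeros((400,640));m[y0:y0+50,x0:x0+60]=(g<75)[y0:y0+50,x0:x0+60]
    # keep largest
    k,lab,st,_=cv2.connectedComponentsWithStats(m.astype(np.uint8));i=1+np.argmax(st[1:,4]);T[n]=lab==i;print(n,st[i])
z=bp(P['scene'],(274.7,174),.051);print(z)
for ns in(('scene',),('side',),('scene','side')):
  best=None
  for a0 in(-.8,-.4,0,.4,.8,1.2):
    f=lambda v:sum(np.abs(mask(P[n],box(*v))-T[n]).sum() for n in ns)
    o=minimize(f,[z[0],z[1],a0],method='Nelder-Mead',options=dict(initial_simplex=np.array([[z[0],z[1],a0],[z[0]+.02,z[1],a0],[z[0],z[1]+.02,a0],[z[0],z[1],a0+.3]]),xatol=1e-4,fatol=.01))
    if best is None or o.fun<best.fun:best=o
  print(ns,best.x,np.degrees(best.x[2]),best.fun)
E
```

```text
wrist [[ 0.4538 -0.0555  0.05  ]
 [ 0.6075 -0.0627  0.05  ]] mid [ 0.53065164 -0.05908745  0.05      ] -2.658976726922813 0.15384378422586828
scene [258 169  33  11 303]
side [269 160  33  11 302]
[0.48646953 0.22606321 0.051     ]
('scene',) [ 0.48517278  0.2300093  -0.83072734] -47.597170780638805 87.58431372549019
('side',) [ 0.48428174  0.22827084 -0.82603884] -47.3285392394723 98.58823529411765
('scene', 'side') [ 0.48476031  0.22943082 -0.85666539] -49.083311199279485 188.41960784313724
```

>>> {"name": "carry_out", "arguments": {
  "motion": [
    {"dp": [-3.8,0,-2.2],"turn": [0,0,0],"jaw": 8.5},
    {"dp": [-3.8,0,-2.2],"turn": [0,0,0],"jaw": 8.5},
    {"dp": [-3.8,0,-2.2],"turn": [0,0,0],"jaw": 8.5},
    {"dp": [-3.8,0,-2.2],"turn": [0,0,0],"jaw": 8.5},
    {"dp": [0,0,0],"turn": [0,0,0],"jaw": 8.5}
  ]
}}

```text
t: 0.65
tool_pos: [0.4829, 0.1557, 0.2085]
orientation: [[-0.004, -0.005, 1.0], [-1.0, 0.001, -0.004], [-0.001, -1.0, -0.005]]
force: [0.6, -0.5, -0.0]
opening: 0.992
```

```bash
cat > look.py <<'E'
import sys,json
from bench import r,cams
from h import *
n,o=sys.argv[1:3]
s=r.observe();p=cams.camera_params(n);im=cams.camera(n);cv2.imwrite(f'pics/{o}.png',im[:,:,::-1])
np.savez(f'pics/{o}.npz',**p)
print(s['t'],np.round(s['tool_pos'],4),np.round(s['orientation'],3).tolist(),np.round(s['force'],1),s['opening'],np.round(s['joint_pos'],2))
E
python3 look.py wrist w2
```

```text
0.65 [0.4829 0.1557 0.2085] [[-0.004, -0.005, 1.0], [-1.0, 0.001, -0.004], [-0.001, -1.0, -0.005]] [ 0.6 -0.5 -0. ] 0.9916349266309451 [ 0.07 -0.01  1.78  0.    1.38  0.08]
```

View pics/w2.png

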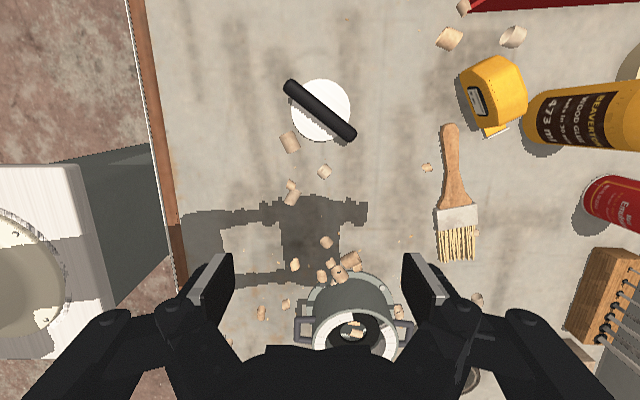

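```bash
cat > fit.py <<'E'
import sys
from h import *
from scipy.optimize import minimize
o=sys.argv[1];x0,y0,x1,y1=map(int,sys.argv[2:6]);p=dict(np.load(f'pics/{o}.npz'))
g=cv2.imread(f'pics/{o}.png').astype(float).max(2);m=np.zeros((400,640));m[y0:y1,x0:x1]=(g<75)[y0:y1,x0:x1]
k,lab,st,ce=cv2.connectedComponentsWithStats(m.astype(np.uint8));i=1+np.argmax(st[1:,4]);T=lab==i;print(st[i])
z=bp(p,ce[i],.051)
def f(v):
    c,s=np.cos(v[2]),np.sin(v[2]); return np.abs(mask(p,box(*v))-T).sum()
for a in np.radians([-60,-37,-15]):
    q=minimize(f,[z[0],z[1],a],method='Nelder-Mead',options=dict(initial_simplex=np.array([[z[0],z[1],a],[z[0]+.01,z[1],a],[z[0],z[1]+.01,a],[z[0],z[1],a+.2]]),xatol=1e-4,fatol=.01))
    print(q.x,np.degrees(q.x[2]),q.fun)
E
python3 fit.py w2 270 65 370 150
```

```text
[ 283   79   74   64 1334]
[ 0.48629729  0.22791447 -0.66061041] -37.85018838495787 151.7843137254902
[ 0.48648846  0.22784841 -0.65786236] -37.69273693275426 145.35686274509806
[ 0.48651149  0.22799458 -0.65601191] -37.586713608357094 152.521568627451
```

>>> {"name": "carry_out", "arguments": {
  "motion": [
    {"dp": [0,0.8,0],"turn": [0,-0.131,0],"jaw": 8.5},
    {"dp": [0,0.8,0],"turn": [0,-0.131,0],"jaw": 8.5},
    {"dp": [0,0.8,0],"turn": [0,-0.131,0],"jaw": 8.5},
    {"dp": [0,0.8,0],"turn": [0,-0.131,0],"jaw": 8.5},
    {"dp": [0,0.8,0],"turn": [0,-0.131,0],"jaw": 8.5},
    {"dp": [0,0.8,0],"turn": [0,-0.131,0],"jaw": 8.5},
    {"dp": [0,0.8,0],"turn": [0,-0.131,0],"jaw": 6},
    {"dp": [0,0,0],"turn": [0,0,0],"jaw": 6}
  ]
}}

```text
t: 1.5
tool_pos: [0.4884, 0.146, 0.1496]
orientation: [[0.808, -0.003, 0.589], [-0.589, -0.004, 0.808], [0.0, -1.0, -0.005]]
force: [-0.9, -0.6, 0.1]
opening: 0.705
```

```bash
cat > goto.py <<'E'
# python3 goto.py x y z toolz_angle_deg : remaining move in tool axes
import sys
from bench import r
from h import *
from scipy.spatial.transform import Rotation as Ro
x,y,z,a=map(float,sys.argv[1:5]);s=r.observe();O=np.array(s['orientation']);a=np.radians(a)
zt=np.array([np.cos(a),np.sin(a),0]);yt=np.array([0,0,-1.]);xt=np.cross(yt,zt)
G=np.c_[xt,yt,zt]
print('t',s['t'],'pos',np.round(s['tool_pos'],4),'F',np.round(s['force'],1),'op',round(s['opening'],3),'zang',np.degrees(np.arctan2(O[1,2],O[0,2])),'q',np.round(s['joint_pos'],2))
print('dp cm',np.round(O.T@(np.array([x,y,z])-s['tool_pos'])*100,2),'turn',np.round(Ro.from_matrix(O.T@G).as_rotvec(),3))
E
python3 look.py wrist w3; python3 fit.py w3 200 0 450 330; python3 goto.py .4865 .228 .12 52.3
```

```text
1.5 [0.4884 0.146  0.1496] [[0.808, -0.003, 0.589], [-0.589, -0.004, 0.808], [0.0, -1.0, -0.005]] [-0.9 -0.6  0.1] 0.7052358001901079 [ 0.06  0.05  1.84 -0.    1.25 -0.88]
[ 374  246   76   84 3578]
[ 0.65418858  0.14210606 -0.95250026] -54.574244966967434 2921.2392156862743
[0.64081467 0.16681268 0.09041442] 5.180364741236315 2659.8039215686276
[0.64212273 0.15575373 0.40193391] 23.029116423691615 1882.1176470588236
t 1.55 pos [0.4888 0.146  0.1503] F [-0.   0.4  0.3] op 0.701 zang 53.757904622406855 q [ 0.06  0.05  1.84 -0.    1.25 -0.88]
dp cm [-5.04  2.99  6.49] turn [0.004 0.025 0.001]
```

View pics/w3.png

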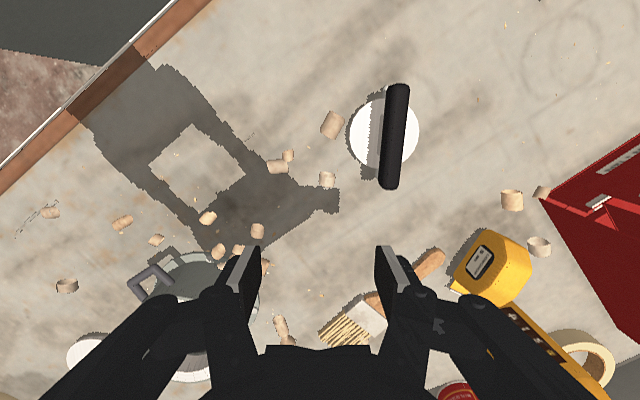

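```bash
python3 fit.py w3 340 60 440 205
```

```text
[ 378   84   32  106 2307]
[ 0.48695247  0.22774491 -0.62818049] -35.99209065266631 456.58039215686273
[ 0.48623813  0.22754337 -0.65419425] -37.48256955173488 458.69411764705876
[ 0.4865929   0.22725223 -0.64218726] -36.79461943512245 451.9176470588235
```

>>> {"name": "carry_out", "arguments": {
  "motion": [
    {"dp": [-2.5,0,3.2],"turn": [0,0.025,0],"jaw": 6},
    {"dp": [-2.3,0,3.0],"turn": [0,0,0],"jaw": 6},
    {"dp": [0,1.0,0],"turn": [0,0,0],"jaw": 6},
    {"dp": [0,0,0],"turn": [0,0,0],"jaw": 6}
  ]
}}

```text
t: 1.95
tool_pos: [0.4914, 0.2238, 0.1416]
orientation: [[0.78, 0.002, 0.626], [-0.626, -0.005, 0.78], [0.005, -1.0, -0.002]]
force: [0.1, -0.0, -0.8]
opening: 0.704
```

```bash
python3 look.py wrist w4;  python3 goto.py .4865 .228 .051 52.3
```

```text
1.95 [0.4914 0.2238 0.1416] [[0.78, 0.002, 0.626], [-0.626, -0.005, 0.78], [0.005, -1.0, -0.002]] [ 0.1 -0.  -0.8] 0.7035382203155063 [ 0.21  0.13  1.77 -0.01  1.24 -0.69]
t 2.0 pos [0.4921 0.2238 0.1427] F [-0.   0.2  0.9] op 0.703 zang 51.243808810883806 q [ 0.21  0.13  1.77 -0.01  1.24 -0.69]
dp cm [-0.75  9.16 -0.02] turn [ 0.001 -0.018  0.006]
```

View pics/w4.png

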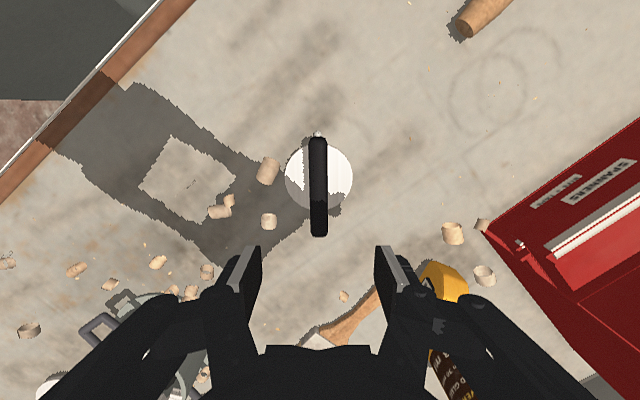

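>>> {"name": "carry_out", "arguments": {
  "motion": [
    {"dp": [-0.7,4,0],"turn": [0,-0.01,0],"jaw": 6},
    {"dp": [0,3,0],"turn": [0,0,0],"jaw": 6},
    {"dp": [0,1.3,0],"turn": [0,0,0],"jaw": 6},
    {"dp": [0,0,0],"turn": [0,0,0],"jaw": 6}
  ],
  "newtons": 100
}}

```text
t: 2.4
tool_pos: [0.4912, 0.2247, 0.0611]
orientation: [[0.781, 0.011, 0.625], [-0.625, -0.004, 0.781], [0.011, -1.0, 0.004]]
force: [-0.4, -0.2, 0.4]
opening: 0.703
```

```bash
python3 look.py wrist w5;  python3 goto.py .4865 .228 .05 52.3
```

```text
2.4 [0.4912 0.2247 0.0611] [[0.781, 0.011, 0.625], [-0.625, -0.004, 0.781], [0.011, -1.0, 0.004]] [-0.4 -0.2  0.4] 0.7033650555996976 [ 0.21  0.23  1.83 -0.01  1.07 -0.68]
t 2.45 pos [0.492  0.2249 0.0623] F [-0.4  0.   1.4] op 0.702 zang 51.347287526766806 q [ 0.21  0.23  1.83 -0.01  1.07 -0.68]
dp cm [-0.64  1.22 -0.11] turn [-0.005 -0.017  0.012]
```

View pics/w5.png

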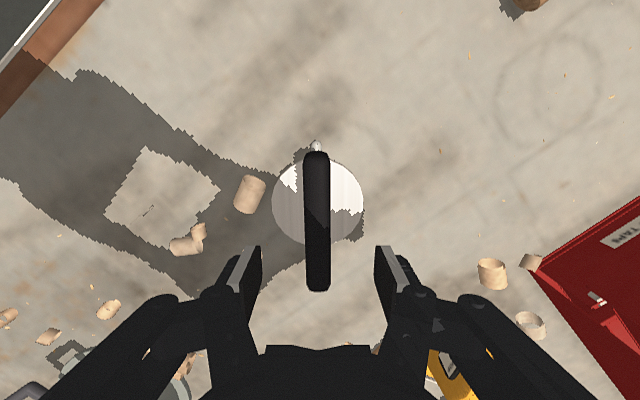

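>>> {"name": "carry_out", "arguments": {
  "motion": [
    {"dp": [-0.6,1.0,-0.1],"turn": [-0.005,-0.015,0.012],"jaw": 6},
    {"dp": [-0.2,0.2,0],"turn": [0,0,0],"jaw": 6},
    {"dp": [0,0,0],"turn": [0,0,0],"jaw": 6}
  ]
}}

```text
t: 2.75
tool_pos: [0.4879, 0.2293, 0.0532]
orientation: [[0.79, 0.006, 0.613], [-0.613, 0.002, 0.79], [0.003, -1.0, 0.005]]
force: [-0.5, -0.8, 0.0]
opening: 0.706
```

```bash
python3 goto.py .4865 .228 .05 52.3
```

```text
t 2.75 pos [0.4879 0.2293 0.0532] F [-0.5 -0.8  0. ] op 0.706 zang 52.18768224859606 q [ 0.21  0.24  1.83  0.    1.06 -0.7 ]
dp cm [-0.03  0.32 -0.2 ] turn [-0.005 -0.002  0.003]
```

>>> {"name": "carry_out", "arguments": {
  "motion": [
    {"dp": [0,0.3,-0.15],"turn": [-0.004,0,0.003],"jaw": 6},
    {"dp": [0,0,0],"turn": [0,0,0],"jaw": 0},
    {"dp": [0,0,0],"turn": [0,0,0],"jaw": 0},
    {"dp": [0,0,0],"turn": [0,0,0],"jaw": 0},
    {"dp": [0,0,0],"turn": [0,0,0],"jaw": 0},
    {"dp": [0,0,0],"turn": [0,0,0],"jaw": 0}
  ],
  "newtons": 100
}}

```text
t: 3.35
tool_pos: [0.4883, 0.2285, 0.0518]
orientation: [[0.79, 0.004, 0.613], [-0.613, 0.001, 0.79], [0.002, -1.0, 0.003]]
force: [-0.9, -0.4, -0.4]
opening: 0.0
```

```bash
python3 look.py wrist w6;  python3 goto.py .4865 .228 .25 52.3
```

```text
3.35 [0.4883 0.2285 0.0518] [[0.79, 0.004, 0.613], [-0.613, 0.001, 0.79], [0.002, -1.0, 0.003]] [-0.9 -0.4 -0.4] 0.00048021079950830614 [ 0.21  0.25  1.83  0.    1.06 -0.7 ]
t 3.4 pos [0.4884 0.2285 0.0518] F [-0.8 -0.2 -0.1] op 0.002 zang 52.20733767699394 q [ 0.21  0.25  1.83  0.    1.06 -0.7 ]
dp cm [ -0.06 -19.82  -0.09] turn [-0.003 -0.002  0.003]
```

View pics/w6.png

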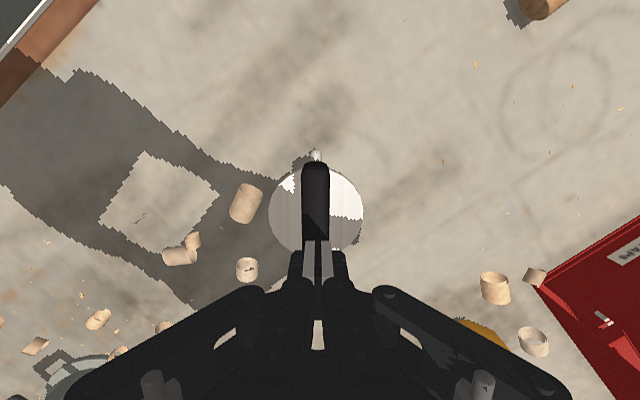

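```bash
python3 - <<'E'
from h import *
p=dict(np.load('pics/w6.npz'))
T=np.array([.4883,.2285,.0518])
print(proj(p,[T,T-[0,0,.017],T+[0,0,.02],[.4865,.228,0.],[.4865,.228,.016]]))
print(proj(p,box(.4865,.228,np.radians(-37.7))))
print('cam',-p['R'].T@p['t'])
E
python3 - <<'E'
import cv2
im=cv2.imread('pics/w6.png')[140:360,210:430];cv2.imwrite('pics/w6z.png',cv2.resize(im,None,fx=2.7,fy=2.7,interpolation=cv2.INTER_CUBIC))
E
cd .;python3 look.py side s6; python3 -c "
import cv2
im=cv2.imread('pics/s6.png')[100:220,220:360];cv2.imwrite('pics/s6z.png',cv2.resize(im,None,fx=5,fy=5,interpolation=cv2.INTER_CUBIC))"
```

```text
[[317.68005799 237.87838594]
 [317.56567459 226.84091222]
 [317.84426834 253.72393184]
 [315.46906208 207.78826902]
 [315.40948718 215.16441485]]
[[301.96840607 159.36333546]
 [299.65072302 168.18733335]
 [328.16117912 159.31933127]
 [330.07836748 168.13291676]
 [304.1958746  285.96393748]
 [302.53912718 310.75939078]
 [326.84936951 285.89063517]
 [328.29262293 310.66821219]]
cam [0.42632271 0.27555435 0.21453848]
3.4 [0.4884 0.2285 0.0518] [[0.79, 0.004, 0.613], [-0.613, 0.001, 0.79], [0.003, -1.0, 0.003]] [-0.8 -0.2 -0.1] 0.0019441258301252692 [ 0.21  0.25  1.83  0.    1.06 -0.7 ]
```

View pics/w6z.png

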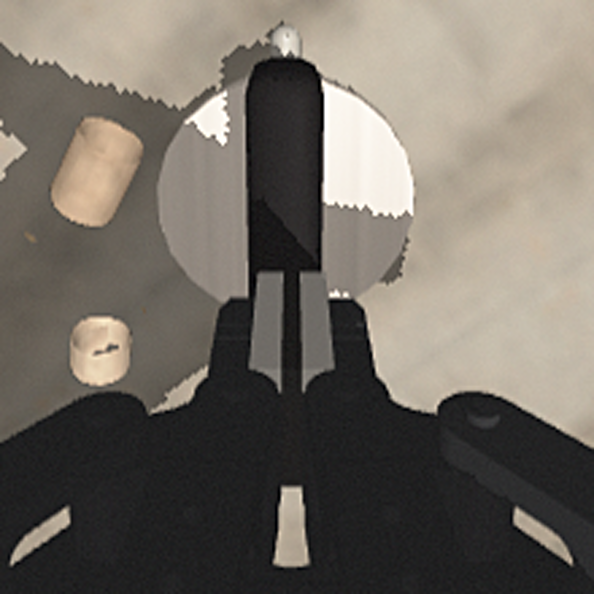

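View pics/s6z.png

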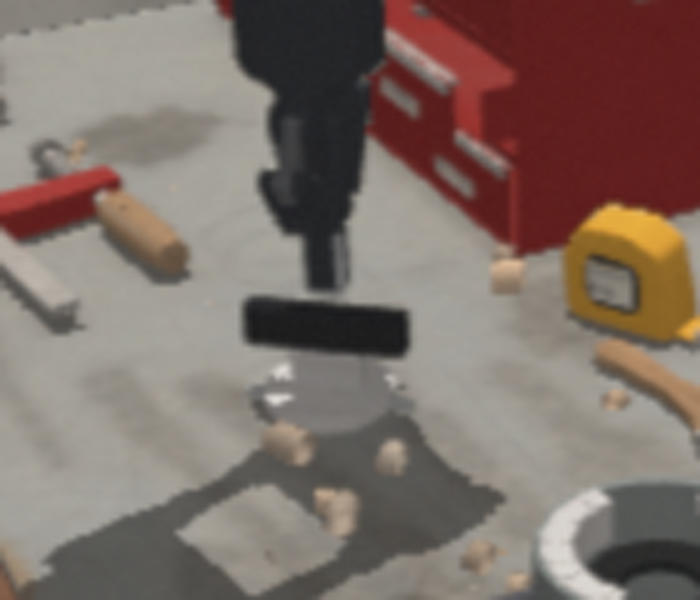

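```bash
cd .;python3 look.py scene c6; python3 - <<'E'
from h import *
T=np.array([.4884,.2285,.0518])
for n in('s6','c6'):
    p=dict(np.load(f'pics/{n}.npz'));print(n,np.round(proj(p,[T,T-[0,0,.017],T+[0,0,.02]]),1).tolist(),np.round(proj(p,box(.4865,.228,np.radians(-37.7))),1).tolist())
import cv2
im=cv2.imread('pics/c6.png')[110:230,210:350];cv2.imwrite('pics/c6z.png',cv2.resize(im,None,fx=5,fy=5,interpolation=cv2.INTER_CUBIC))
E
```

```text
3.45 [0.4884 0.2285 0.0518] [[0.79, 0.004, 0.613], [-0.613, 0.001, 0.79], [0.002, -1.0, 0.003]] [ 1.8  0.4 -0.3] -0.0030310468719943503 [ 0.21  0.25  1.83  0.    1.06 -0.7 ]
s6 [[286.1, 164.1], [286.5, 169.8], [285.7, 157.4]] [[268.6, 169.0], [267.8, 160.3], [270.4, 166.0], [269.6, 157.4], [301.6, 172.0], [301.2, 163.2], [303.1, 169.0], [302.7, 160.3]]
c6 [[274.9, 173.2], [275.2, 178.9], [274.7, 166.4]] [[257.4, 178.3], [256.9, 169.5], [258.8, 175.6], [258.3, 166.9], [290.6, 180.6], [290.5, 171.8], [291.6, 177.8], [291.5, 169.1]]
```

View pics/c6z.png

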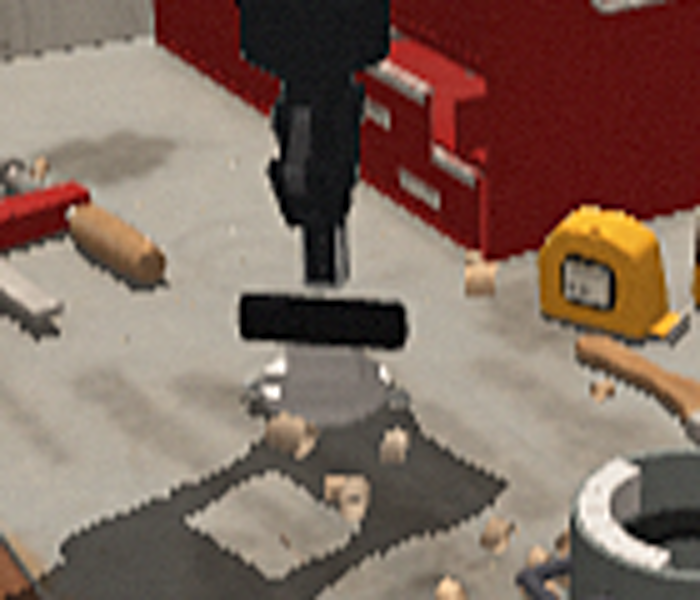

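```bash
python3 - <<'E'
from h import *
T=np.array([.5744,.0001,.2104]);p=dict(np.load('pics/c6.npz'))
for d in(-.017,0,.02,.04): print(d,np.round(proj(p,[T+[-.0425,0,d],T+[.0425,0,d]]),1).tolist())
im=cv2.imread('pics/scene0.png')[40:160,290:430];cv2.imwrite('pics/c0z.png',cv2.resize(im,None,fx=5,fy=5,interpolation=cv2.INTER_CUBIC))
E
```

```text
-0.017 [[337.9, 151.4], [369.4, 144.1]]
0 [[338.2, 144.1], [370.0, 136.9]]
0.02 [[338.6, 135.2], [370.7, 128.4]]
0.04 [[339.0, 126.2], [371.5, 119.7]]
```

View pics/c0z.png

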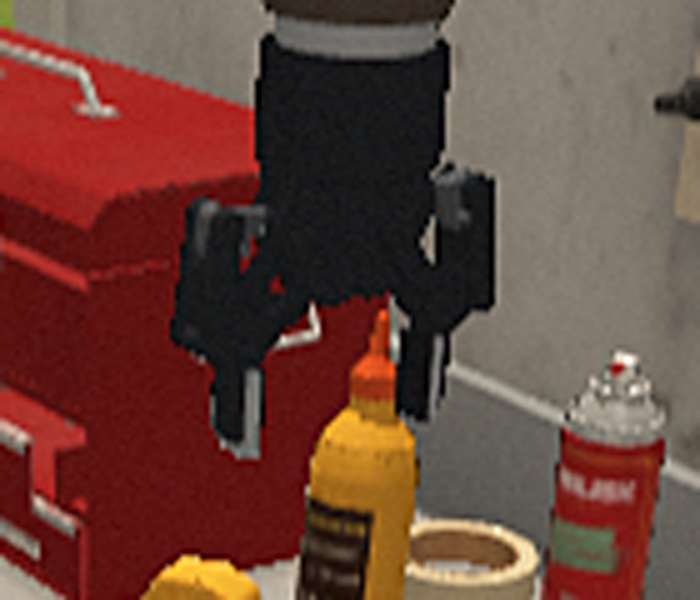

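>>> {"name": "carry_out", "arguments": {
  "motion": [
    {"dp": [0,-0.3,0],"turn": [0,0,0],"jaw": 6},
    {"dp": [0,0,0],"turn": [0,0,0],"jaw": 6},
    {"dp": [0,0,0],"turn": [0,0,0],"jaw": 6},
    {"dp": [0,0,0],"turn": [0,0,0],"jaw": 6},
    {"dp": [0,1.0,0],"turn": [0,0,0],"jaw": 6},
    {"dp": [0,1.0,0],"turn": [0,0,0],"jaw": 6},
    {"dp": [0,0,0],"turn": [0,0,0],"jaw": 6}
  ]
}}

```text
t: 4.2
tool_pos: [0.4882, 0.2285, 0.0332]
orientation: [[0.79, 0.004, 0.613], [-0.613, 0.001, 0.79], [0.002, -1.0, 0.003]]
force: [0.1, 0.4, 1.2]
opening: 0.703
```

```bash
python3 look.py side s7; python3 goto.py .4865 .228 .015 52.3;python3 -c "
import cv2
im=cv2.imread('pics/s7.png')[100:220,220:360];cv2.imwrite('pics/s7z.png',cv2.resize(im,None,fx=5,fy=5,interpolation=cv2.INTER_CUBIC))"
```

```text
4.2 [0.4882 0.2285 0.0332] [[0.79, 0.004, 0.613], [-0.613, 0.001, 0.79], [0.002, -1.0, 0.003]] [0.1 0.4 1.2] 0.7025780818624289 [ 0.21  0.28  1.84  0.    1.02 -0.7 ]
t 4.25 pos [0.4885 0.2286 0.0338] F [-0.4 -0.3  1.1] op 0.704 zang 52.20584507379903 q [ 0.21  0.28  1.84  0.    1.02 -0.7 ]
dp cm [-0.13  1.88 -0.18] turn [-0.004 -0.002  0.003]
```

View pics/s7z.png

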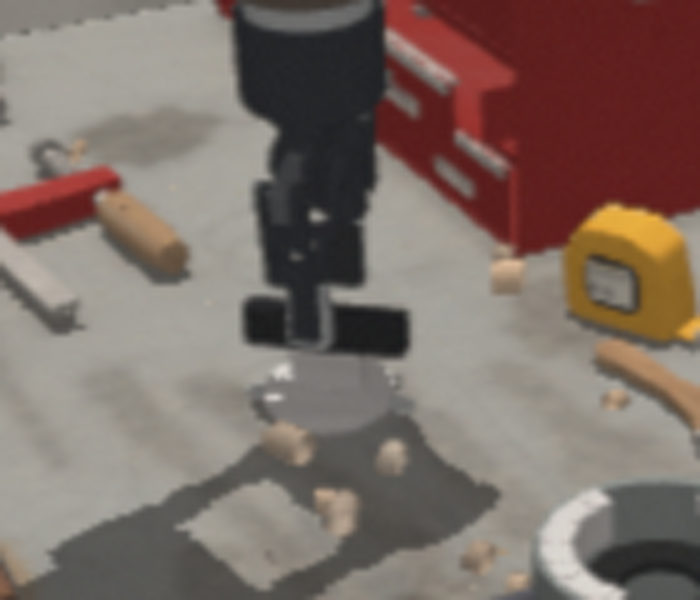

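>>> {"name": "carry_out", "arguments": {
  "motion": [
    {"dp": [0,0.9,-0.1],"turn": [0,0,0],"jaw": 5},
    {"dp": [0,0.9,0],"turn": [0,0,0],"jaw": 4},
    {"dp": [0,0.2,0],"turn": [0,0,0],"jaw": 0},
    {"dp": [0,0,0],"turn": [0,0,0],"jaw": 0},
    {"dp": [0,0,0],"turn": [0,0,0],"jaw": 0},
    {"dp": [0,0,0],"turn": [0,0,0],"jaw": 0}
  ],
  "newtons": 100
}}

```text
t: 4.85
tool_pos: [0.488, 0.2276, 0.0119]
orientation: [[0.79, 0.004, 0.613], [-0.613, 0.001, 0.79], [0.003, -1.0, 0.003]]
force: [-0.6, -0.1, -1.3]
opening: 0.165
```

```bash
python3 look.py side s8; python3 goto.py .4865 .228 .015 52.3;python3 -c "
import cv2
im=cv2.imread('pics/s8.png')[100:220,220:360];cv2.imwrite('pics/s8z.png',cv2.resize(im,None,fx=5,fy=5,interpolation=cv2.INTER_CUBIC))"
```

```text
4.85 [0.488  0.2276 0.0119] [[0.79, 0.004, 0.613], [-0.613, 0.001, 0.79], [0.003, -1.0, 0.003]] [-0.6 -0.1 -1.3] 0.16474917810198844 [ 0.21  0.31  1.85  0.    0.98 -0.7 ]
t 4.9 pos [0.4879 0.2277 0.0119] F [ 0.9 -0.1 -1.6] op 0.172 zang 52.21224488672724 q [ 0.21  0.31  1.85  0.    0.98 -0.7 ]
dp cm [-0.13 -0.31 -0.06] turn [-0.003 -0.002  0.003]
```

View pics/s8z.png

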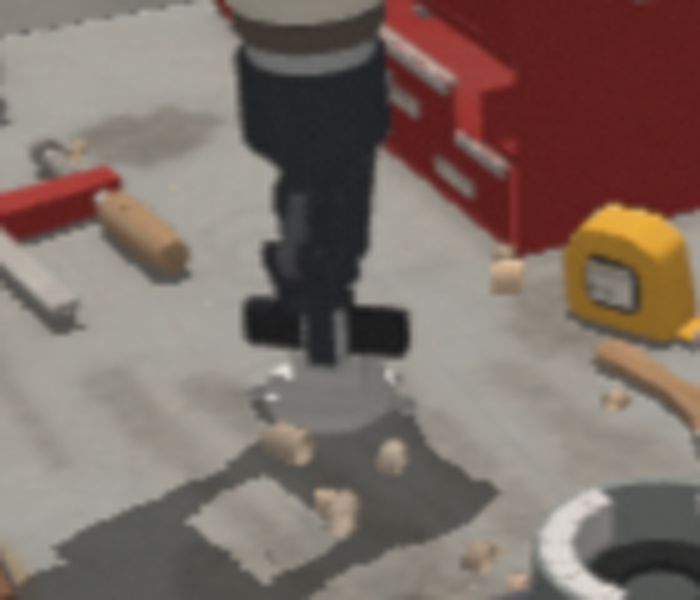

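>>> {"name": "carry_out", "arguments": {
  "motion": [
    {"dp": [0,-2,0],"turn": [0,0,0],"jaw": 0},
    {"dp": [0,-4,0],"turn": [0,0,0],"jaw": 0},
    {"dp": [0,-4,0],"turn": [0,0,0],"jaw": 0},
    {"dp": [0,-4,0],"turn": [0,0,0],"jaw": 0},
    {"dp": [0,0,0],"turn": [0,0,0],"jaw": 0}
  ],
  "newtons": 100
}}

```text
t: 5.4
tool_pos: [0.4846, 0.227, 0.1539]
orientation: [[0.79, -0.003, 0.613], [-0.613, -0.0, 0.79], [-0.002, -1.0, -0.002]]
force: [0.4, -0.3, -1.3]
opening: 0.171
```

```bash
python3 look.py wrist w9; python3 look.py side s9; python3 look.py scene c9; python3 - <<'E'
from h import *
from scipy.optimize import least_squares
th=np.linspace(0,2*np.pi,361)
P={n:dict(np.load(f'pics/{f}.npz')) for n,f in(('scene','c9'),('side','s9'))}
# wrist at start
P['wrist']=dict(K=np.array([[290.9006,0,317.5456],[0,290.9006,199.1288],[0,0,1]]),R=np.array([[1,.0006,-.0008],[.0008,-.9523,.3051],[-.0005,-.3051,-.9523]]),t=np.array([-.575,-.0406,.3797]))
def ext(n,x,y,dz=0):
    q=proj(P[n],np.c_[x+.056*np.cos(th),y+.056*np.sin(th),0*th+.074-dz])
    return np.r_[q[:,0].min(),q[:,0].max(),q[:,1].min(),q[:,1].max()]
M={'scene':[324.4,374,199.2,226.3],'side':[326.3,377.6,194.8,223.4],'wrist':[230,326,185,np.nan]}
for n in M:
    f=lambda v:np.nan_to_num(ext(n,*v)-M[n]);o=least_squares(f,[.53,-.06]);print(n,o.x,o.fun)
f=lambda v:np.nan_to_num(ext('wrist',*v)-M['wrist']);o=least_squares(f,[.53,-.06,0]);print('wrist dz',o.x,o.fun)
f=lambda v:np.r_[ext('scene',*v)-M['scene'],ext('side',*v)-M['side']];o=least_squares(f,[.53,-.06]);print(o.x,o.fun)
E
```

```text
5.4 [0.4846 0.227  0.1539] [[0.79, -0.003, 0.613], [-0.613, -0.0, 0.79], [-0.002, -1.0, -0.002]] [ 0.4 -0.3 -1.3] 0.1710016038973088 [ 0.21  0.11  1.77  0.    1.27 -0.7 ]
5.45 [0.4826 0.2265 0.1507] [[0.79, -0.008, 0.613], [-0.613, -0.002, 0.79], [-0.006, -1.0, -0.006]] [-0.2 -0.6 -3.4] 0.17243350702987686 [ 0.21  0.11  1.77  0.    1.27 -0.7 ]
5.5 [0.4808 0.2261 0.148 ] [[0.79, -0.013, 0.613], [-0.613, -0.003, 0.79], [-0.009, -1.0, -0.01]] [ 0.3  0.5 -3.3] 0.16962823617209236 [ 0.21  0.11  1.78  0.    1.27 -0.7 ]
scene [ 0.52734217 -0.06046488] [-0.84819155  0.84760304 -0.0564658  -0.1058213 ]
side [ 0.52699331 -0.05756167] [-0.53855169  0.53089796 -0.54010232  0.36521071]
wrist [ 0.53076877 -0.05889918] [-1.93018948  1.93642541  0.19904644  0.        ]
wrist dz [ 0.52896801 -0.06209771  0.01276414] [0.00000000e+00 1.13686838e-13 0.00000000e+00 0.00000000e+00]
[ 0.52717538 -0.05905474] [-1.25197495  0.38875306 -0.30570628 -0.41166138 -0.15757167  0.97215971
 -0.24120995  0.72763681]
```

View pics/w9.png

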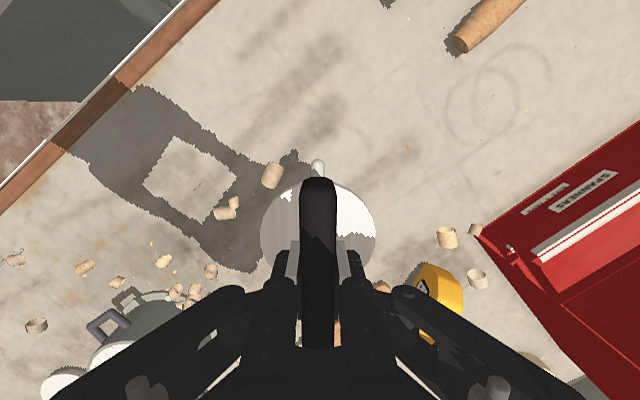

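View pics/s9.png

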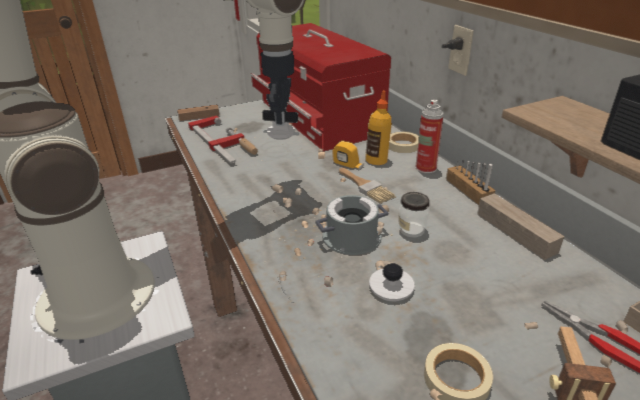

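```bash
python3 - <<'E'
from h import *
W=dict(K=np.array([[290.9006,0,317.5456],[0,290.9006,199.1288],[0,0,1]]),R=np.array([[1,.0006,-.0008],[.0008,-.9523,.3051],[-.0005,-.3051,-.9523]]),t=np.array([-.575,-.0406,.3797]))
C=np.array([.5295,-.0595])
for uv in[(355,200),(363,248),(530,295),(560,285),(255,500),(220,538),(418,540),(415,590),(228,335),(160,338)]:
    q=bp(W,(200+uv[0]/5,150+uv[1]/5),.073)[:2]-C;print(uv,np.round(np.hypot(*q)*1000,1),np.degrees(np.arctan2(q[1],q[0])).round(1))
E
python3 goto.py .528 -.059 .2 -23
```

```text
(355, 200) 51.2 95.0
(363, 248) 40.3 94.6
(530, 295) 44.1 41.7
(560, 285) 50.6 38.7
(255, 500) 37.2 -146.2
(220, 538) 50.1 -142.4
(418, 540) 31.6 -78.6
(415, 590) 44.5 -83.5
(228, 335) 39.4 149.7
(160, 338) 52.8 158.7
t 5.55 pos [0.4796 0.2258 0.1463] F [-0.6 -0.6 -2.9] op 0.169 zang 52.20369028199576 q [ 0.21  0.12  1.78  0.    1.27 -0.7 ]
dp cm [ 21.22  -5.35 -19.61] turn [ 1.800e-02  1.312e+00 -1.000e-03]
```

```bash
python3 -c "
import cv2,numpy as np
a=[cv2.resize(cv2.imread(f'pics/{n}.png')[y:y+75,x:x+80],None,fx=4.9,fy=4.9,interpolation=cv2.INTER_CUBIC) for n,x,y in(('c9',310,190),('s9',315,185))]
cv2.imwrite('pics/p9.png',np.hstack(a))"
```

View pics/p9.png

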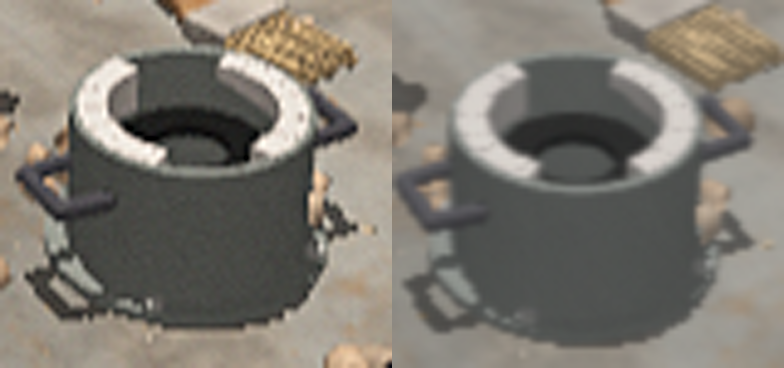

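>>> {"name": "carry_out", "arguments": {
  "motion": [
    {"dp": [0,-0.5,0],"turn": [0.018,0.14,0],"jaw": 0},
    {"dp": [0,-0.3,0],"turn": [0,0.147,0],"jaw": 0},
    {"dp": [0,-0.3,0],"turn": [0,0.147,0],"jaw": 0},
    {"dp": [0,-0.3,0],"turn": [0,0.147,0],"jaw": 0},
    {"dp": [0,-0.3,0],"turn": [0,0.147,0],"jaw": 0},
    {"dp": [0,-0.3,0],"turn": [0,0.147,0],"jaw": 0},
    {"dp": [0,-0.3,0],"turn": [0,0.147,0],"jaw": 0},
    {"dp": [0,-0.3,0],"turn": [0,0.147,0],"jaw": 0}
  ]
}}

```text
t: 6.35
tool_pos: [0.4652, 0.2224, 0.15]
orientation: [[-0.28, -0.044, 0.959], [-0.96, 0.002, -0.28], [0.01, -0.999, -0.043]]
force: [-0.3, -0.0, -2.1]
opening: 0.168
```

```bash
python3 goto.py .5285 -.0595 .15 -22.5
```

```text
t 6.35 pos [0.4652 0.2224 0.15  ] F [-0.3 -0.  -2.1] op 0.168 zang -16.295475799856 q [0.2  0.09 1.79 0.01 1.3  0.48]
dp cm [25.28 -0.34 13.97] turn [0.043 0.108 0.013]
```

>>> {"name": "carry_out", "arguments": {
  "motion": [
    {"dp": [4.2,0,2.3],"turn": [0.043,0.1,0.013],"jaw": 0},
    {"dp": [3.8,0,2.3],"turn": [0,0,0],"jaw": 0},
    {"dp": [3.8,0,2.3],"turn": [0,0,0],"jaw": 0},
    {"dp": [3.8,0,2.3],"turn": [0,0,0],"jaw": 0},
    {"dp": [3,0,1.5],"turn": [0,0,0],"jaw": 0},
    {"dp": [0,0,0],"turn": [0,0,0],"jaw": 0},
    {"dp": [0,0,0],"turn": [0,0,0],"jaw": 0}
  ]
}}

```text
t: 7.05
tool_pos: [0.4876, 0.0054, 0.1312]
orientation: [[-0.379, -0.029, 0.925], [-0.925, 0.004, -0.379], [0.007, -1.0, -0.028]]
force: [-0.2, 0.8, -2.6]
opening: 0.17
```

```bash
python3 goto.py .5285 -.0595 .12 -22.5
```

```text
t 7.05 pos [0.4876 0.0054 0.1312] F [-0.2  0.8 -2.6] op 0.17 zang -22.293952896032433 q [-0.24  0.03  1.9  -0.    1.24  0.15]
dp cm [4.44 0.97 6.28] turn [0.028 0.004 0.007]
```

>>> {"name": "carry_out", "arguments": {
  "motion": [
    {"dp": [2.4,-0.4,3.3],"turn": [0.035,0,0.01],"jaw": 0},
    {"dp": [2.0,-0.4,2.8],"turn": [0.01,0,0],"jaw": 0},
    {"dp": [0,-0.3,0.5],"turn": [0,0,0],"jaw": 0},
    {"dp": [0,-0.3,0],"turn": [0,0,0],"jaw": 0}
  ]
}}

```text
t: 7.45
tool_pos: [0.5287, -0.0561, 0.1379]
orientation: [[-0.374, 0.006, 0.927], [-0.927, 0.002, -0.374], [-0.004, -1.0, 0.004]]
force: [-0.7, 0.1, -1.9]
opening: 0.175
```

```bash
python3 look.py side s10; python3 look.py scene c10; python3 look.py wrist w10; python3 goto.py .5285 -.0595 .12 -22.5
python3 -c "
import cv2,numpy as np
a=[cv2.resize(cv2.imread(f'pics/{n}.png')[y:y+110,x:x+100],None,fx=4,fy=4,interpolation=cv2.INTER_CUBIC) for n,x,y in(('c10',300,150),('s10',305,145))]
cv2.imwrite('pics/p10.png',np.hstack(a))"
```

```text
7.45 [ 0.5287 -0.0561  0.1379] [[-0.374, 0.006, 0.927], [-0.927, 0.002, -0.374], [-0.004, -1.0, 0.004]] [-0.7  0.1 -1.9] 0.17530480930196127 [-0.34  0.11  1.8   0.    1.23  0.05]
7.5 [ 0.5287 -0.056   0.1384] [[-0.374, 0.006, 0.927], [-0.927, 0.002, -0.374], [-0.004, -1.0, 0.005]] [ 0.1 -0.5 -1.6] 0.17327859111877766 [-0.34  0.11  1.8   0.    1.23  0.05]
7.55 [ 0.5286 -0.0558  0.1385] [[-0.373, 0.007, 0.928], [-0.928, 0.002, -0.373], [-0.004, -1.0, 0.006]] [ 0.  -0.3 -1.1] 0.17081080680829563 [-0.34  0.11  1.8   0.    1.23  0.05]
t 7.6 pos [ 0.5285 -0.0557  0.1385] F [ 0.1  0.5 -2. ] op 0.173 zang -21.92226309134313 q [-0.34  0.11  1.8   0.    1.23  0.05]
dp cm [0.36 1.85 0.13] turn [-0.006  0.01  -0.004]
```

View pics/p10.png

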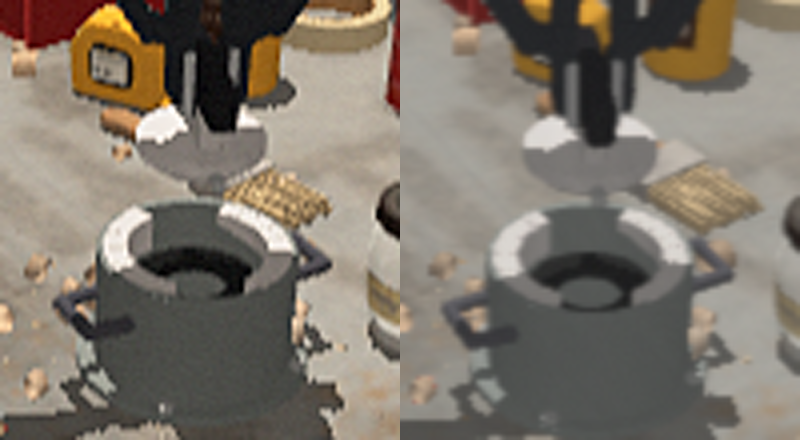

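View pics/w10.png

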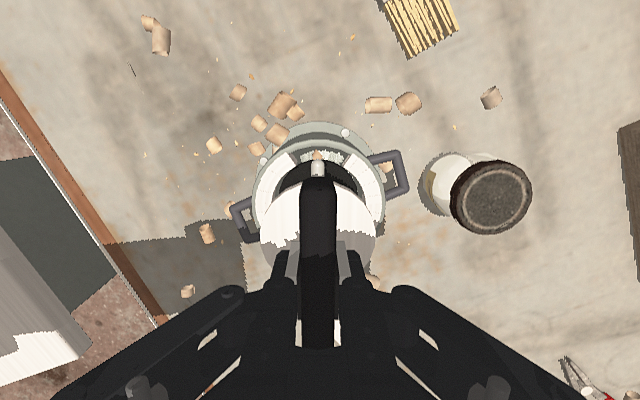

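```bash
python3 - <<'E'
from h import *
th=np.linspace(0,6.2832,361)
for n,x0,y0 in(('c10',300,150),('s10',305,145)):
    p=dict(np.load(f'pics/{n}.npz'));im=cv2.imread(f'pics/{n}.png')
    im=cv2.resize(im[y0:y0+110,x0:x0+100],None,fx=4,fy=4,interpolation=cv2.INTER_CUBIC)
    def dr(x,y,z,r,c):
        q=(proj(p,np.c_[x+r*np.cos(th),y+r*np.sin(th),0*th+z])-[x0,y0]+.5)*4
        cv2.polylines(im,[q.round().astype(np.int32)],True,c,1)
        print(n,'ext',q[:,0].min().round(),q[:,0].max().round())
    dr(.5286,-.056,.1426,.035,(0,0,255))
    dr(.5285,-.0595,.074,.056,(0,255,0));dr(.5285,-.0595,.074,.039,(255,255,0))
    cv2.imwrite(f'pics/o_{n}.png',im)
cv2.imwrite('pics/o10.png',np.hstack([cv2.imread('pics/o_c10.png'),cv2.imread('pics/o_s10.png')]))
p=dict(np.load('pics/w10.npz'));im=cv2.imread('pics/w10.png')
for x,y,z,rr,c in((.5285,-.0595,.074,.056,(0,255,0)),(.5285,-.0595,.074,.039,(255,255,0)),(.5286,-.056,.1426,.035,(0,0,255))):
    cv2.polylines(im,[(proj(p,np.c_[x+rr*np.cos(th),y+rr*np.sin(th),0*th+z])).round().astype(np.int32)],True,c,1)
cv2.imwrite('pics/ow10.png',cv2.resize(im[80:320,200:440],None,fx=2.5,fy=2.5))
E
```

```text
c10 ext 137.0 269.0
c10 ext 97.0 302.0
c10 ext 128.0 271.0
s10 ext 125.0 261.0
s10 ext 89.0 299.0
s10 ext 121.0 267.0
```

View pics/o10.png

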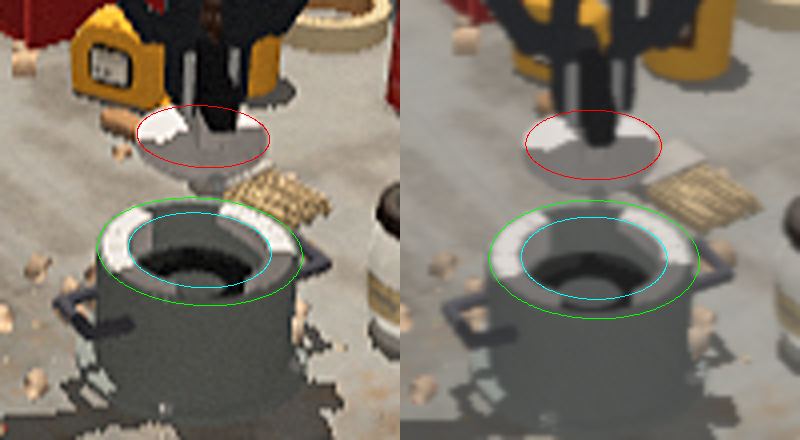

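View pics/ow10.png

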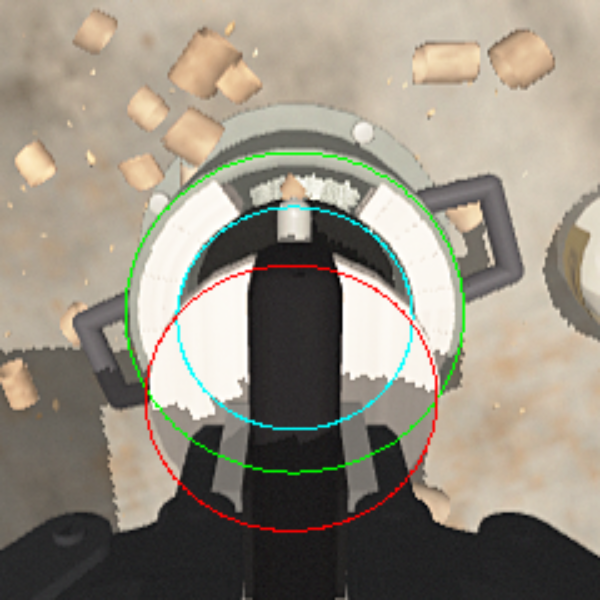

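>>> {"name": "carry_out", "arguments": {
  "motion": [
    {"dp": [0.36,0.5,0.1],"turn": [-0.005,0.01,-0.004],"jaw": 0},
    {"dp": [0.1,1.5,0],"turn": [0,0,0],"jaw": 0},
    {"dp": [0,1.5,0],"turn": [0,0,0],"jaw": 0},
    {"dp": [0,0.5,0],"turn": [0,0,0],"jaw": 0},
    {"dp": [0,-0.1,0],"turn": [0,0,0],"jaw": 0}
  ]
}}

```text
t: 8.1
tool_pos: [0.5256, -0.057, 0.0966]
orientation: [[-0.38, -0.003, 0.925], [-0.925, 0.0, -0.38], [0.001, -1.0, -0.003]]
force: [-0.3, 0.3, -2.4]
opening: 0.171
```

```bash
python3 goto.py .5285 -.0595 .064 -22.5
```

```text
t 8.1 pos [ 0.5256 -0.057   0.0966] F [-0.3  0.3 -2.4] op 0.171 zang -22.335797299572853 q [-0.34  0.16  1.83 -0.    1.15  0.05]
dp cm [0.12 3.26 0.37] turn [0.003 0.003 0.001]
```

>>> {"name": "carry_out", "arguments": {
  "motion": [
    {"dp": [0.25,0.0,0.5],"turn": [0.003,0.003,0.001],"jaw": 0},
    {"dp": [0.05,0.5,0.1],"turn": [0,0,0],"jaw": 0},
    {"dp": [0,0,0.0],"turn": [0,0,0],"jaw": 0}
  ]
}}

```text
t: 8.4
tool_pos: [0.5312, -0.0625, 0.0927]
orientation: [[-0.383, 0.003, 0.924], [-0.924, -0.001, -0.383], [-0.0, -1.0, 0.003]]
force: [-0.3, 0.9, -2.6]
opening: 0.169
```

```bash
python3 goto.py .5285 -.0595 .064 -22.5;python3 look.py scene c11; python3 look.py wrist w11;python3 goto.py .5285 -.0595 .064 -22.5
python3 -c "
import cv2,numpy as np
a=[cv2.resize(cv2.imread(f'pics/{n}.png')[y:y+110,x:x+100],None,fx=4,fy=4,interpolation=cv2.INTER_CUBIC) for n,x,y in(('c11',300,150),('w11',270,110))]
cv2.imwrite('pics/p11.png',np.hstack(a))"
```

```text
t 8.4 pos [ 0.5312 -0.0625  0.0927] F [-0.3  0.9 -2.6] op 0.169 zang -22.493246258098694 q [-0.34  0.18  1.82  0.    1.14  0.05]
dp cm [-0.17  2.87 -0.37] turn [-0.003  0.    -0.   ]
8.4 [ 0.5312 -0.0625  0.0927] [[-0.383, 0.003, 0.924], [-0.924, -0.001, -0.383], [-0.0, -1.0, 0.003]] [-0.3  0.9 -2.6] 0.16901949052810805 [-0.34  0.18  1.82  0.    1.14  0.05]
8.45 [ 0.5316 -0.0626  0.0933] [[-0.383, 0.004, 0.924], [-0.924, -0.001, -0.383], [-0.0, -1.0, 0.004]] [ 0.4  0.5 -1.9] 0.17453869614725567 [-0.34  0.18  1.82  0.    1.14  0.05]
t 8.5 pos [ 0.5317 -0.0626  0.0934] F [ 0.9 -0.6 -2.1] op 0.177 zang -22.49155254768483 q [-0.34  0.18  1.82  0.    1.14  0.05]
dp cm [-0.16  2.94 -0.42] turn [-0.004  0.    -0.001]
```

View pics/p11.png

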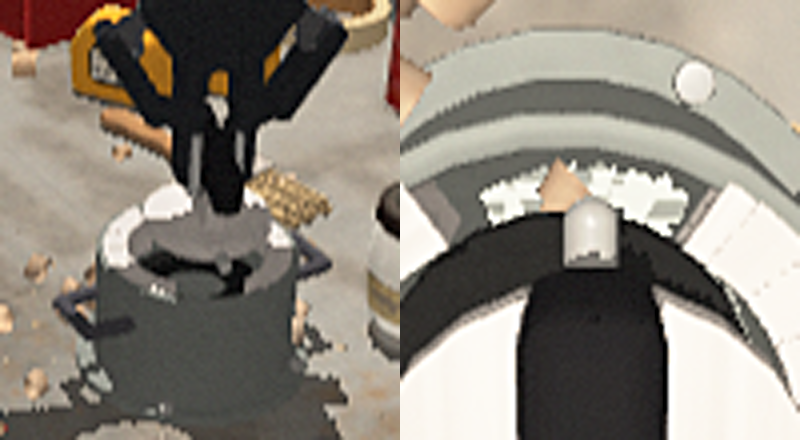

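>>> {"name": "carry_out", "arguments": {
  "motion": [
    {"dp": [-0.12,0.7,-0.3],"turn": [-0.003,0,0],"jaw": 0},
    {"dp": [0,0.5,0],"turn": [0,0,0],"jaw": 0},
    {"dp": [0,0,0],"turn": [0,0,0],"jaw": 0}
  ]
}}

```text
t: 8.8
tool_pos: [0.5295, -0.0603, 0.0809]
orientation: [[-0.383, 0.002, 0.924], [-0.924, -0.0, -0.383], [-0.001, -1.0, 0.002]]
force: [-0.3, 0.1, -3.1]
opening: 0.168
```

```bash
python3 goto.py .5285 -.0595 .064 -22.5
```

```text
t 8.8 pos [ 0.5295 -0.0603  0.0809] F [-0.3  0.1 -3.1] op 0.168 zang -22.49790600898512 q [-0.34  0.19  1.83  0.    1.12  0.05]
dp cm [-0.03  1.69 -0.12] turn [-0.002  0.    -0.001]
```

>>> {"name": "carry_out", "arguments": {
  "motion": [
    {"dp": [-0.03,0.5,-0.1],"turn": [0,0,0],"jaw": 0},
    {"dp": [0,0.5,0],"turn": [0,0,0],"jaw": 0},
    {"dp": [0,0.2,0],"turn": [0,0,0],"jaw": 0}
  ]
}}

```text
t: 9.1
tool_pos: [0.5286, -0.0594, 0.0679]
orientation: [[-0.383, 0.002, 0.924], [-0.924, -0.0, -0.383], [-0.001, -1.0, 0.002]]
force: [0.3, -1.2, -1.7]
opening: 0.167
```

```bash
python3 goto.py .5285 -.0595 .064 -22.5;python3 look.py scene c12; python3 look.py side s12
python3 -c "
import cv2,numpy as np
a=[cv2.resize(cv2.imread(f'pics/{n}.png')[y:y+110,x:x+100],None,fx=4,fy=4,interpolation=cv2.INTER_CUBIC) for n,x,y in(('c12',300,150),('s12',305,145))]
cv2.imwrite('pics/p12.png',np.hstack(a))"
```

```text
t 9.1 pos [ 0.5286 -0.0594  0.0679] F [ 0.3 -1.2 -1.7] op 0.167 zang -22.49364782340661 q [-0.34  0.21  1.84  0.    1.09  0.05]
dp cm [ 0.01  0.39 -0.01] turn [-0.002  0.    -0.001]
9.1 [ 0.5286 -0.0594  0.0679] [[-0.383, 0.002, 0.924], [-0.924, -0.0, -0.383], [-0.001, -1.0, 0.002]] [ 0.3 -1.2 -1.7] 0.16681326902487303 [-0.34  0.21  1.84  0.    1.09  0.05]
9.15 [ 0.5283 -0.0594  0.0677] [[-0.382, 0.001, 0.924], [-0.924, 0.0, -0.382], [-0.001, -1.0, 0.001]] [-0.7  0.9 -2.9] 0.16698600784136092 [-0.34  0.21  1.84  0.    1.09  0.05]
```

View pics/p12.png

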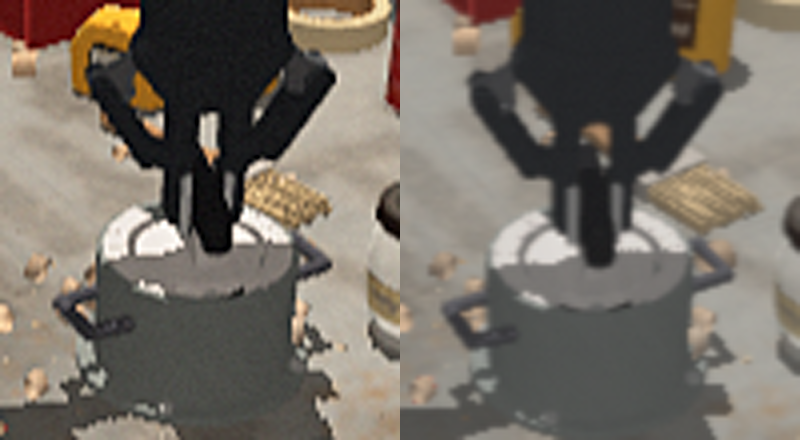

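>>> {"name": "carry_out", "arguments": {
  "motion": [
    {"dp": [0,0.3,0],"turn": [-0.002,0,0],"jaw": 0},
    {"dp": [0,0.3,0],"turn": [0,0,0],"jaw": 0},
    {"dp": [0,0.2,0],"turn": [0,0,0],"jaw": 0}
  ],
  "newtons": 110
}}

```text
t: 9.5
tool_pos: [0.5292, -0.0596, 0.0607]
orientation: [[-0.382, 0.001, 0.924], [-0.924, 0.0, -0.382], [-0.001, -1.0, 0.0]]
force: [-3.1, 0.9, 4.2]
opening: 0.172
```

```bash
python3 goto.py .5285 -.0595 .062 -92.5
```

```text
t 9.5 pos [ 0.5292 -0.0596  0.0607] F [-3.1  0.9  4.2] op 0.172 zang -22.485697067073897 q [-0.34  0.22  1.84  0.    1.08  0.05]
dp cm [ 0.02 -0.13 -0.06] turn [ 0.000e+00  1.222e+00 -1.000e-03]
```

>>> {"name": "carry_out", "arguments": {
  "motion": [
    {"dp": [0,0.1,0],"turn": [0,0.12,0],"jaw": 0},
    {"dp": [0,0.1,0],"turn": [0,0.12,0],"jaw": 0},
    {"dp": [0,0.1,0],"turn": [0,0.12,0],"jaw": 0}
  ]
}}

```text
t: 9.8
tool_pos: [0.5315, -0.0602, 0.0604]
orientation: [[-0.692, 0.005, 0.722], [-0.722, -0.001, -0.692], [-0.003, -1.0, 0.004]]
force: [-3.6, 3.8, 4.7]
opening: 0.172
```

```bash
python3 goto.py .5285 -.0595 .061 -92.5
```

```text
t 9.8 pos [ 0.5315 -0.0602  0.0604] F [-3.6  3.8  4.7] op 0.172 zang -43.78159622668685 q [-0.34  0.22  1.84  0.    1.07  0.42]
dp cm [ 0.16 -0.07 -0.27] turn [-0.003  0.85  -0.004]
```

>>> {"name": "carry_out", "arguments": {
  "motion": [
    {"dp": [0.1,0.05,-0.25],"turn": [-0.003,0.12,-0.004],"jaw": 0},
    {"dp": [0,0.05,-0.05],"turn": [0,0.12,0],"jaw": 0},
    {"dp": [0,0.05,0],"turn": [0,0.12,0],"jaw": 0}
  ]
}}

```text
t: 10.1
tool_pos: [0.5305, -0.0599, 0.0614]
orientation: [[-0.908, 0.003, 0.419], [-0.419, -0.004, -0.908], [-0.001, -1.0, 0.005]]
force: [-2.6, 0.4, 1.9]
opening: 0.17
```

```bash
python3 goto.py .5285 -.0595 .061 -92.5
```

```text
t 10.1 pos [ 0.5305 -0.0599  0.0614] F [-2.6  0.4  1.9] op 0.17 zang -65.20915958622983 q [-0.34  0.22  1.84 -0.    1.07  0.8 ]
dp cm [ 0.16  0.04 -0.12] turn [-0.005  0.476 -0.002]
```

>>> {"name": "carry_out", "arguments": {
  "motion": [
    {"dp": [0.12,0.1,-0.1],"turn": [-0.005,0.12,-0.002],"jaw": 0},
    {"dp": [0,0.1,0],"turn": [0,0.12,0],"jaw": 0},
    {"dp": [0,0.1,0],"turn": [0,0.12,0],"jaw": 0}
  ]
}}

```text
t: 10.4
tool_pos: [0.5296, -0.0589, 0.0601]
orientation: [[-0.998, 0.0, 0.059], [-0.059, 0.001, -0.998], [-0.0, -1.0, -0.001]]
force: [-6.2, 4.8, 4.9]
opening: 0.168
```

```bash
python3 goto.py .5285 -.0595 .061 -92.5;python3 -c "
from bench import r;print(r.observe()['moment'])"; python3 look.py wrist w14
```

```text
t 10.4 pos [ 0.5296 -0.0589  0.0601] F [-6.2  4.8  4.9] op 0.168 zang -86.63272774615395 q [-0.34  0.22  1.84  0.    1.08  1.17]
dp cm [ 0.11 -0.09  0.05] turn [ 0.001  0.102 -0.   ]
[0.95809475 0.98089104 0.37854168]
10.4 [ 0.5296 -0.0589  0.0601] [[-0.998, 0.0, 0.059], [-0.059, 0.001, -0.998], [-0.0, -1.0, -0.001]] [-6.2  4.8  4.9] 0.16767773227309207 [-0.34  0.22  1.84  0.    1.08  1.17]
```

View pics/w14.png

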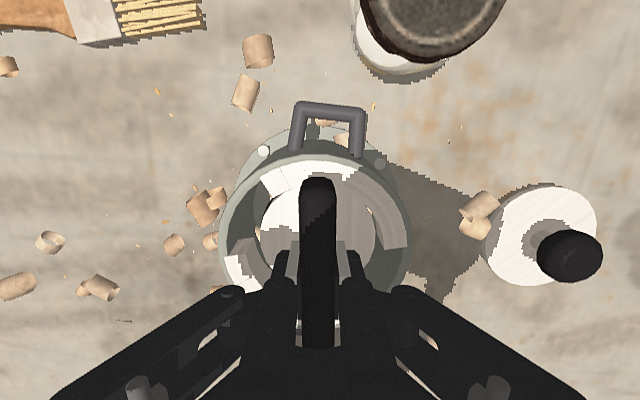

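>>> {"name": "carry_out", "arguments": {
  "motion": [
    {"dp": [0.05,0,0.05],"turn": [0,0.07,0],"jaw": 0},
    {"dp": [0,0.05,0],"turn": [0,0.07,0],"jaw": 0},
    {"dp": [0,0,0],"turn": [0,0.02,0],"jaw": 0}
  ]
}}

```text
t: 10.75
tool_pos: [0.5291, -0.0588, 0.0609]
orientation: [[-0.994, -0.001, -0.111], [0.111, 0.001, -0.994], [0.001, -1.0, -0.001]]
force: [-2.4, 1.4, 2.4]
opening: 0.168
```

```bash
python3 goto.py .5285 -.0595 .061 -92.5;python3 -c "
from bench import r;print(r.observe()['moment'])"; python3 look.py wrist w15
```

```text
t 10.75 pos [ 0.5291 -0.0588  0.0609] F [-2.4  1.4  2.4] op 0.168 zang -96.3876252691698 q [-0.34  0.22  1.84  0.    1.08  1.34]
dp cm [ 0.05 -0.01  0.08] turn [ 0.001 -0.068  0.001]
[0.06768794 0.48679649 0.10969548]
10.75 [ 0.5291 -0.0588  0.0609] [[-0.994, -0.001, -0.111], [0.111, 0.001, -0.994], [0.001, -1.0, -0.001]] [-2.4  1.4  2.4] 0.16828300862777126 [-0.34  0.22  1.84  0.    1.08  1.34]
```

View pics/w15.png

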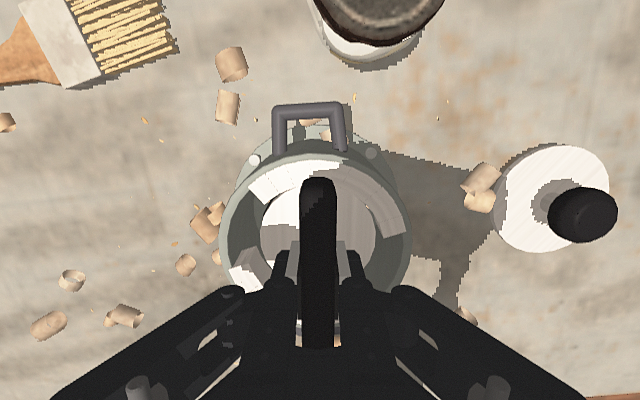

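>>> {"name": "carry_out", "arguments": {
  "motion": [
    {"dp": [0,0,0],"turn": [0,0,0],"jaw": 5},
    {"dp": [0,0,0],"turn": [0,0,0],"jaw": 5},
    {"dp": [0,0,0],"turn": [0,0,0],"jaw": 5},
    {"dp": [0,0,0],"turn": [0,0,0],"jaw": 5}
  ]
}}

```text
t: 11.2
tool_pos: [0.5305, -0.0595, 0.0613]
orientation: [[-0.994, 0.003, -0.109], [0.109, 0.0, -0.994], [-0.003, -1.0, -0.0]]
force: [0.5, -0.7, -0.6]
opening: 0.586
```

```bash
python3 goto.py .5285 -.0595 .061 -92.5; python3 look.py wrist w16
```

```text
t 11.2 pos [ 0.5305 -0.0595  0.0613] F [ 0.5 -0.7 -0.6] op 0.586 zang -96.23498935748788 q [-0.34  0.22  1.84  0.    1.08  1.34]
dp cm [0.2  0.03 0.02] turn [ 0.    -0.065 -0.003]
11.2 [ 0.5305 -0.0595  0.0613] [[-0.994, 0.003, -0.109], [0.109, 0.0, -0.994], [-0.003, -1.0, -0.0]] [ 0.5 -0.7 -0.6] 0.5855835875490734 [-0.34  0.22  1.84  0.    1.08  1.34]
```

View pics/w16.png

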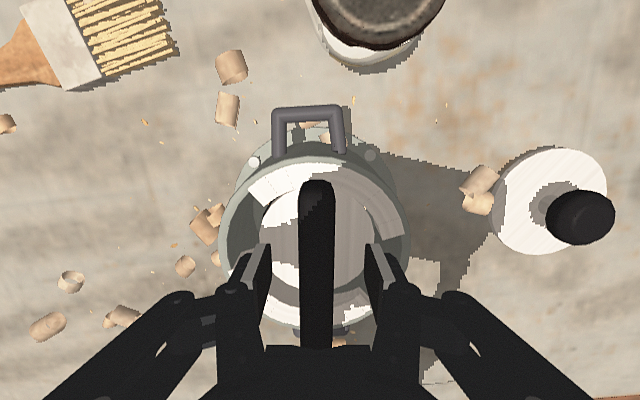

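Released cleanly. Lift straight up, then look with all the cameras.

>>> {"name": "carry_out", "arguments": {
  "motion": [
    {"dp": [0,-1.5,0],"turn": [0,0,0],"jaw": 5},
    {"dp": [0,-3,0],"turn": [0,0,0],"jaw": 5},
    {"dp": [0,-4,0],"turn": [0,0,0],"jaw": 5},
    {"dp": [0,-4,0],"turn": [0,0,0],"jaw": 5},
    {"dp": [4,0,0],"turn": [0,0,0],"jaw": 5},
    {"dp": [4,0,0],"turn": [0,0,0],"jaw": 5},
    {"dp": [0,0,0],"turn": [0,0,0],"jaw": 5}
  ]
}}

```text
t: 11.95
tool_pos: [0.4499, -0.0513, 0.1984]
orientation: [[-0.994, 0.009, -0.107], [0.107, -0.003, -0.994], [-0.009, -1.0, 0.002]]
force: [0.4, 0.7, -0.3]
opening: 0.589
```

```bash
python3 look.py wrist w17;python3 look.py scene c17; python3 look.py side s17
python3 -c "
import cv2,numpy as np
a=[cv2.resize(cv2.imread(f'pics/{n}.png')[y:y+110,x:x+100],None,fx=4,fy=4,interpolation=cv2.INTER_CUBIC) for n,x,y in(('c17',300,150),('s17',305,145))]
cv2.imwrite('pics/p17.png',np.hstack(a))"
```

```text
11.95 [ 0.4499 -0.0513  0.1984] [[-0.994, 0.009, -0.107], [0.107, -0.003, -0.994], [-0.009, -1.0, 0.002]] [ 0.4  0.7 -0.3] 0.5887024905517396 [-0.38 -0.17  1.95  0.    1.35  1.3 ]
12.0 [ 0.4519 -0.052   0.199 ] [[-0.994, 0.011, -0.108], [0.108, -0.003, -0.994], [-0.012, -1.0, 0.002]] [0.2 0.4 0.1] 0.5840122464572309 [-0.38 -0.16  1.94  0.    1.35  1.3 ]
12.05 [ 0.453  -0.0523  0.1989] [[-0.994, 0.012, -0.108], [0.108, -0.004, -0.994], [-0.012, -1.0, 0.002]] [-0.2  0.3 -0.2] 0.5838918431757711 [-0.38 -0.16  1.94  0.    1.35  1.3 ]
```

View pics/w17.png

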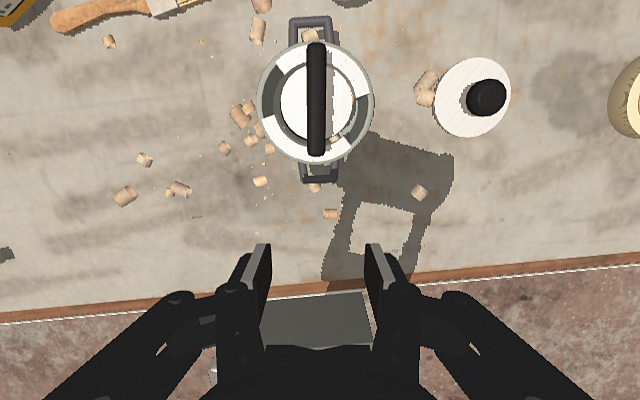

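View pics/p17.png

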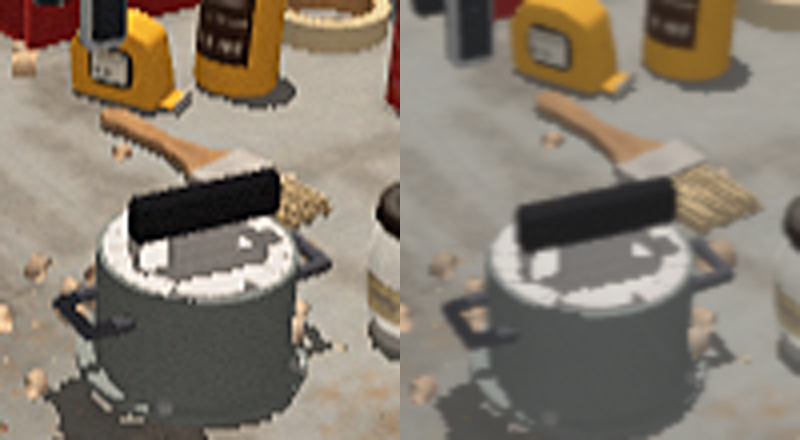

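```bash
python3 - <<'E'
from h import *
from scipy.optimize import minimize
p1={n:dict(np.load(f'pics/{n}.npz')) for n in('c17','s17')};T={}
for n,(x0,y0,x1,y1) in dict(c17=(325,185,372,215),s17=(328,180,375,210)).items():
    g=cv2.imread(f'pics/{n}.png').astype(float).max(2);m=np.zeros((400,640),np.uint8);m[y0:y1,x0:x1]=(g<62)[y0:y1,x0:x1]
    k,lab,st,_=cv2.connectedComponentsWithStats(m);i=1+np.argmax(st[1:,4]);T[n]=lab==i;print(st[i])
f=lambda v:sum(np.abs(mask(p1[n],box(v[0],v[1],v[2],v[3]+.038,v[3]+.064))-T[n]).sum() for n in T)
s=np.array([.5285,-.0595,-.1,.049]);S=np.vstack([s]+[s+d for d in np.diag([.008,.008,.1,.006])])
o=minimize(f,s,method='Nelder-Mead',options=dict(initial_simplex=S,xatol=1e-4,fatol=.01));print(o.x,np.degrees(o.x[2]),o.fun,T['c17'].sum())
for z in(.046,.049,.052,.056):
    print(z,min(f([.5285+a,-.0595+b,-.11,z]) for a in(-.004,-.002,0,.002,.004) for b in(-.004,-.002,0,.002,.004)))
E
```

```text
[332 192  38  19 428]
[335 190  39  18 433]
[ 0.53205207 -0.0569338   0.00635838  0.04717401] 0.3643083799774735 292.80784313725485 428
0.046 327.54509803921565
0.049 331.05490196078426
0.052 343.56862745098033
0.056 372.55294117647054
```

```bash
python3 -c "
from bench import r;print(r.observe()['t'],r.hand_in())"
```

```text
the job is handed in; nothing more can be done
12.1 None
```

I closed the pot with the bar lid and handed the job in at 12.1 s. I picked the lid up by its bar, lowered it with the pins in the gaps, pressed lightly onto the gasket, and turned it about 74° clockwise. I then let go and backed the arm off.

**Last checks**
- **Alignment:** the bar is about 3–4° from the line of the pot's handles by the wrist image and tool angle. The rough fit to the two fixed cameras gave about 3° the other way. All are well inside 12°.
- **Position:** the tool readings put the lid's axis 1–2 mm from the pot's. The fixed-camera fit gave about 4 mm.
- **Height:** the tool height before release puts the underside at about 49 mm. The fixed-camera fit gave 47 mm with a large leftover error, so it only weakly confirms that the lid is drawn down.
- **Turn:** I stopped about 4° past the line and did not push on to the stops.
- **Surroundings:** nothing touched the robot at the end, and the knob lid was never approached.

**What failed or disagreed**
- **First grip:** it closed on air just above the bar. In the pictures the fingertips stood about 35 mm farther back along the tool than the interface text says. I lowered the gripper by about that much and the second grip held.

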